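# Clear and release the push-to-open counter hatch

## Task

The round salt pot is standing on one of the two push-to-open hatches in the top of the low cabinet. Without picking it up, push the pot across on to the fixed wooden strip between the hatches so that it stands clear of both, then press down near the front edge of the hatch it was standing on until the catch lets go, and let the hatch spring ajar. Leave the square tin standing on its shut hatch and disturb nothing else.

Things in the scene. Friction and masses are not known exactly. Their poses are not given: they have to be found in the camera images.
- cabinet: low fixed steel counter cabinet, 240 (x) x 500 (y) x 100 mm tall; origin at the centre of its underside on the worktop, x towards its back (hinge side), y to its left, z up. Its flat top, 100 mm above the worktop, has two white hatches with a fixed beech strip between them, 150 mm wide (cabinet y -75 to +75), and a fixed steel rim around (28 mm wide at the front). All of the top is level and flush
- hatch_left (a joint): push-to-open hatch at the cabinet's left (+y) end: white panel 178 (x) x 144 (y) x 12 mm, flush in the top, centre at cabinet x 0, y +150, hinged along its far edge (cabinet x +90, height 100). Angle in rad: 0 shut, negative pushed in (stop -0.06), positive open; once released a spring lifts it in about 0.5 s to its stop at 0.35 (front edge 60 mm up); it does not latch again
- hatch_right (a joint): push-to-open hatch at the cabinet's right (-y) end: white panel 178 (x) x 144 (y) x 12 mm, flush in the top, centre at cabinet x 0, y -150, hinged along its far edge (cabinet x +90, height 100). Angle in rad: 0 shut, negative pushed in (stop -0.06), positive open; once released a spring lifts it in about 0.5 s to its stop at 0.35 (front edge 60 mm up); it does not latch again
- hatch_left_press (a point): point on the top face of the left hatch, midway across, 145 mm in front of its hinge (34 mm behind its front edge): a good place to press; moves with the hatch. The hidden catch lets go when pushed in 4 to 5 mm here (firm stop at 8.5 mm), which takes about 9 N; the hatch rises when the push is taken away
- hatch_right_press (a point): point on the top face of the right hatch, midway across, 145 mm in front of its hinge (34 mm behind its front edge): a good place to press; moves with the hatch. The hidden catch lets go when pushed in 4 to 5 mm here (firm stop at 8.5 mm), which takes about 9 N; the hatch rises when the push is taken away
- pot: loose round salt pot of plain metal with a small knob on its lid, 70 dia (74 at the lid, 41 to 46 mm up), 60 tall in all, about 0.25 kg; origin at the centre of its underside. It stands on one of the two hatches
- tin: loose square tin of the same plain metal, 66 x 66 x 50 tall, about 0.25 kg; origin at the centre of its underside. It stands on the other hatch; leave it there
- oil: bystander on the worktop: amber glass bottle, 60 dia x 120 tall mm
- jar: bystander on the worktop: glass jar with steel cap, 72 dia x 100 tall mm
- beaker: bystander on the worktop: steel cup, 72 dia x 90 tall mm
- steel_rod: bystander on the worktop: thin steel rod with black handle, lying, 240 long mm
- weight: bystander on the worktop: brass scale weight with a knob, 48 dia x 70 tall mm
- brush: bystander on the worktop: wooden hand brush, 200 long, lying mm
Things that resemble listed ones, but are neither listed nor needed, are in the scene too. What is shaped like the tin but orange is not meant.

How it is judged:
By the outcome, as a careful person would: the job done as asked, in the order asked, and still so for the second after the job is handed in, with the robot touching nothing.
It also fails if it takes over 48 s, if anything falls off the work surface, if the arm or the gripper's body presses on something with over 40 N, if the wrist force passes 120 N, or if a joint passes its speed limit or range.

## Robot

A 7-joint arm with a two-finger parallel gripper is mounted at the origin on the work surface. World frame = base frame: x ahead of the robot, y to its left, z up, the work surface at z = 0. Lengths are in m, angles in degrees, forces in N, time in s.
With the tool pointing down it reaches from about 0.425 to 0.95 m from the base axis. Payload 4.7 kg.
Tool frame: the origin (TCP) lies on the centre line of the jaws, within the pads' length; the fingertips stand 11 mm ahead of it and the grasp point (between the pads) lies 8 mm behind it (env.nose_length is the distance from the TCP to the fingertips, in m); z points along the fingers, y is the direction in which the jaws open and shut (so a half turn about z gives the same grasp; the last joint's range is limited). The gripper opens to 87 mm and grips with 3 to 60 N. Pads are 19 mm wide; open, the fingers measure 117 mm over their backs; the gripper's body (75 mm by 190 mm) begins 51 mm behind the grasp point.
Start: joints at [75.693, 26.849, -2.785, 87.806, 1.381, 65.374, -4.715], TCP at [0.148, -0.659, 0.234] pointing down, gripper open.
Joint ranges: [-148.3, 148.3], [-19.14, 114.17], [-79.39, 73.82], [5.75, 140.21], [-59.74, 239.74], [12.07, 113.84], [-152.46, 152.46]. Speed limits (degrees/s): [147.25, 147.25, 180, 180, 180, 180, 180].

## Interface

Orientations are given as a 3x3 rotation matrix whose columns are the frame's x, y, z axes.
In Python, from rig import env gives the robot as it stands.
- The arm moves only by the shell command python3 -m handwheel 'ROWS' [OPENING] [FORCE]. ROWS is JSON, a list of rows, each an object of numbers: "x", "y", "z": the shift along the tool's x, y, z in m; "twist": the turn about the tool's z in degrees. In form: [{"x": .., "y": .., "z": .., "twist": ..}, ...]. A call has exactly 10 rows; each row is the pose to reach, as a shift and turn from the pose commanded when the call began, along the tool's axes at that moment; what a row does not reach only later rows make up. A row lasts 1/10 s, in which the tool goes at most 50 mm and 8.59 degrees, less where a joint would pass 70% of its speed; a pose out of reach is approached as far as the arm can. A call with a gripper value outside its range is refused whole. OPENING is the gripper's target within -1 to 1 (shut at 1, half-way at 0, fully open at -1), set as the call begins (- or left out, the last holds). The fingers move at their own pace and stop on an object; FORCE is the grip in N (left out, the last holds). Time passes only in rows, so rows that repeat a pose let the fingers close, or fill a call up. It gives the time, the measured TCP pose, the force and the opening at its end, in the units of the state.
- env.observe(): the state, without advancing time (a new reading comes with each control period).
- env.read_camera(name): name is "scene" or "top" or "wrist"; returns the picture (400x640x3 uint8, red, green, blue); there is no depth.
- env.calibration(name): a dict with "mtx" (3x3 intrinsics, pixels), "eye" and "attitude" of the camera in the world; the wrist camera has in their place "T_tool_cam" (4x4, takes a point from camera to tool coordinates, whose origin is the TCP and whose axes are the flange's). Camera axes: x right, y up, looking along -z (the intrinsics and any distortion apply to the point x, -y, -z); pixel columns grow to the right and rows downward; lengths in m; the calibration is good to about 2 mm. A picture is of the moment at which its call begins: read the wrist's pose just before it. calibration takes no time and is no camera call.
- env.finish_job(): hands the job in, once; it reports no verdict.
Trained networks look in the newest picture that a camera, given by its name, has taken for a name from the list of things; names that differ only in an ending like _2 or _b are one class to them, and where a whole thing is asked for, a point or a joint stands for the part that bears it (a point fixed in the world has none). Each returns a list of dicts, best first, with "p" (0 to 1); they miss things now and then, are a little off and sometimes report something else, mostly with a low value. They report only what shows in the picture. A call takes as long as a camera call. They do not tell look-alikes from the thing itself.
- env.cut_out(label, camera): "pixels" (400x640 bool, what is visible of it) and "at" ([column, row] in pixels, amid what is visible of it).
The state is a dict: "clock": time; "joints": joint angles; "qd": joint speeds; "joint_torque": joint torques, N m; "position": TCP position; "tcp_rot": TCP orientation; "ft_force": force on the tool from outside, world axes, zero at the start; "torque": the same for the moment, N m; "opening": finger opening in m.
Only numpy, scipy, OpenCV 4.12 (cv2) and the standard library are available. Lean on these libraries where they do the work, as an engineer would, in place of code of your own. Each camera call takes 0.05 s, during which the arm holds its last target. There are 200 camera calls.

## Working session

There is one attempt and no reset: what is moved stays moved. The work goes in short steps, Python scripts to look and compute and a shell command to move; the robot and the scene stay as the last step left them, time stands still between calls to the robot, and variables do not carry over. Pictures are saved under pics/ and viewed, about 8 in all and at most 12, crops included, and the job is handed in when it is done.

```bash
mkdir -p pics; ls
cat > h.py <<'E'
import numpy as np, cv2
from rig import env
def snap(n,f=None):
    im=env.read_camera(n)
    if f: cv2.imwrite('pics/'+f,im[:,:,::-1])
    return im
def cam(n,obs=None):
    c=env.calibration(n)
    if 'eye' in c: return np.array(c['mtx']),np.array(c['eye']),np.array(c['attitude']),c
    o=obs or env.observe(); T=np.array(c['T_tool_cam']); R=np.array(o['tcp_rot'])
    return np.array(c['mtx']),np.array(o['position'])+R@T[:3,3],R@T[:3,:3],c
def to_plane(n,px,z,obs=None):
    K,e,A,c=cam(n,obs)
    d=c.get('dist',c.get('distortion'))
    u=cv2.undistortPoints(np.array(px,float).reshape(-1,1,2),K,None if d is None else np.array(d)).reshape(-1,2)
    r=np.c_[u[:,0],-u[:,1],-np.ones(len(u))]@A.T
    return e+r*((z-e[2])/r[:,2])[:,None]
E
python3 - <<'E'
from h import *
o=env.observe();print(o['clock'],o['position'],np.round(o['tcp_rot'],3).tolist(),o['opening'])
a=snap('scene');b=snap('top')
cv2.imwrite('pics/a.png',np.vstack([a,b])[:,:,::-1]); cv2.imwrite('pics/top.png',b[:,:,::-1]); cv2.imwrite('pics/scene.png',a[:,:,::-1])
for n in ('scene','top','wrist'): print(n,env.calibration(n))
for l in ('pot','tin','hatch_left','hatch_right','cabinet'):
  for r in env.cut_out(l,'top')[:4]:
    m=r['pixels']; ys,xs=np.nonzero(m); print(l,round(r['p'],2),r['at'],m.sum(),xs.min(),xs.max(),ys.min(),ys.max(),to_plane('top',[r['at']],.1).round(3)[0])
E
```

```text
pics
0.0 [ 0.14771487 -0.65803545  0.23248461] [[0.976, 0.219, -0.001], [0.219, -0.976, 0.002], [-0.0, -0.002, -1.0]] 0.08698850873163001
scene {'mtx': array([[494.80409357,   0.        , 304.73529009],
       [  0.        , 494.80409357, 206.91624568],
       [  0.        ,   0.        ,   1.        ]]), 'eye': array([ 1.16082696, -0.43128943,  1.21312356]), 'attitude': array([[ 0.54718518, -0.68721347,  0.47783472],
       [ 0.83698278,  0.45397702, -0.30555636],
       [-0.00694353,  0.56713535,  0.82359534]])}
top {'mtx': array([[458.4860607,   0.       , 318.2360744],
       [  0.       , 458.4860607, 201.834639 ],
       [  0.       ,   0.       ,   1.       ]]), 'eye': array([0.33181165, 0.006137  , 1.61884097]), 'attitude': array([[ 0.02839145,  0.9909478 , -0.13121125],
       [-0.99945312,  0.03036789,  0.01308631],
       [ 0.01695246,  0.13076796,  0.99126805]])}
wrist {'mtx': array([[328.44514705,   0.        , 322.69687408],
       [  0.        , 328.44514705, 197.48180584],
       [  0.        ,   0.        ,   1.        ]]), 'T_tool_cam': array([[-3.34500302e-04,  9.7
[... 160 characters left out ...]
e-04,  2.42089359e-01, -9.70253854e-01,
        -1.51652708e-01],
       [ 0.00000000e+00,  0.00000000e+00,  0.00000000e+00,
         1.00000000e+00]])}
pot 0.65 [343.7, 166.2] 412 333 355 155 177 [ 0.657 -0.096  0.1  ]
tin 0.98 [253.0, 183.9] 455 243 266 170 195 [0.587 0.206 0.1  ]
tin 0.85 [230.0, 251.9] 349 218 240 246 267 [0.358 0.271 0.1  ]
tin 0.76 [280.5, 260.4] 383 268 293 247 271 [0.335 0.104 0.1  ]
hatch_left 0.66 [250.3, 198.6] 1862 228 276 164 222 [0.537 0.213 0.1  ]
hatch_right 0.85 [337.4, 181.7] 1869 315 365 148 206 [ 0.603 -0.076  0.1  ]
cabinet 0.85 [292.8, 189.2] 10077 218 375 139 233 [0.573 0.073 0.1  ]
cabinet 0.26 [420.5, 174.3] 452 410 435 161 184 [ 0.637 -0.357  0.1  ]
```

View pics/top.png

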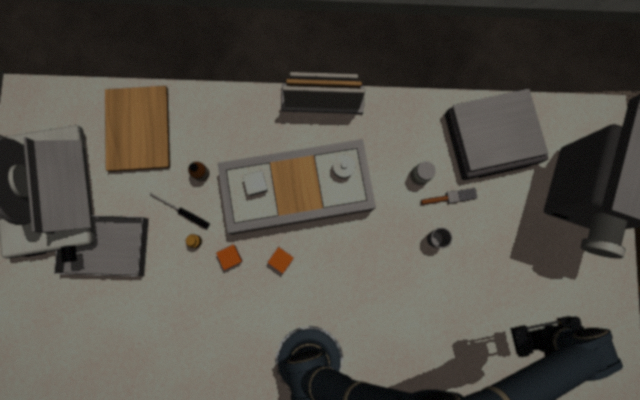

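View pics/scene.png

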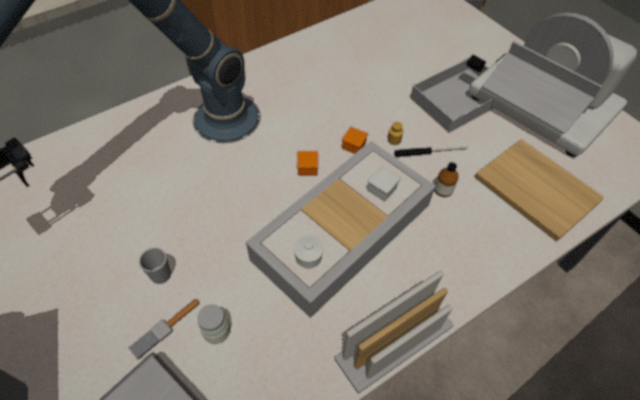

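The top picture shows the pot (knobbed lid) at (342,168) on the right hatch. The plain metal tin is at (255,183) on the left hatch. The orange boxes at (229,257) and (280,260) are look-alikes and not meant. Next I'll fit the cabinet pose.

Run:
```python
from h import *
im=snap('top')
hsv=cv2.cvtColor(im,cv2.COLOR_RGB2HSV)
P={}
for l in ('hatch_left','hatch_right','cabinet'):
    m=env.cut_out(l,'top')[0]['pixels'].astype(np.uint8)
    m=cv2.morphologyEx(m,cv2.MORPH_OPEN,np.ones((3,3)))
    q=cv2.convexHull(np.vstack(cv2.findContours(m,0,1)[0]))
    w=to_plane('top',q.reshape(-1,2)+0.0,.1)[:,:2]
    r=cv2.minAreaRect((w*1000).astype(np.float32)); print(l,np.round(r[0],1),np.round(r[1],1),round(r[2],1))
m=((hsv[...,0]<22)&(hsv[...,1]>90)).astype(np.uint8); m[:,:265]=0;m[:,330:]=0;m[:145]=0;m[222:]=0
m=cv2.morphologyEx(m,cv2.MORPH_OPEN,np.ones((3,3)))
w=to_plane('top',cv2.findContours(m,0,1)[0][0].reshape(-1,2),.1)[:,:2]
r=cv2.minAreaRect((w*1000).astype(np.float32)); print('strip',r)
for l in ('pot','tin'):
  for c in ('top','scene'):
    if c=='scene': snap('scene')
    else: snap('top')
    for r in env.cut_out(l,c)[:1]: print(l,c,r['p'],r['at'],to_plane(c,[r['at']],.13).round(3))
```

```text
hatch_left [559.3 208.8] [179.2 144.7] 11.4
hatch_right [618.2 -85.5] [180.3 145. ] 11.5
cabinet [585.9  61.4] [254.2 501.8] 11.7
strip ((588.3251342773438, 62.85369873046875), (183.0122833251953, 151.00009155273438), 11.525399208068848)
pot top 0.66 [345.4, 167.7] [[ 0.646 -0.1    0.13 ]]
pot scene 0.81 [307.8, 251.9] [[ 0.651 -0.098  0.13 ]]
tin top 0.81 [229.7, 253.2] [[0.354 0.267 0.13 ]]
tin scene 0.96 [305.1, 160.1] [[0.398 0.06  0.13 ]]
```

```bash
python3 -m handwheel '[{"x":0.04,"y":-0.024,"z":0,"twist":-6},{"x":0.08,"y":-0.048,"z":0,"twist":-12},{"x":0.12,"y":-0.072,"z":0,"twist":-18},{"x":0.16,"y":-0.096,"z":0,"twist":-24},{"x":0.20,"y":-0.12,"z":0,"twist":-30},{"x":0.24,"y":-0.144,"z":0,"twist":-36},{"x":0.28,"y":-0.168,"z":0,"twist":-42},{"x":0.32,"y":-0.192,"z":0,"twist":-48},{"x":0.36,"y":-0.216,"z":0,"twist":-54},{"x":0.40,"y":-0.24,"z":0,"twist":-60}]' 0.0 20
python3 - <<'E'
from h import *
o=env.observe();print(o['clock'],o['position'],np.round(o['tcp_rot'],3).tolist(),o['opening'],np.round(o['joints'],1))
R=np.array(o['tcp_rot']);print(R.T@(np.array([.6633,-.1678,.234])-o['position']), np.degrees(np.arctan2(R[1,0],R[0,0])))
E
```

```text
clock: 1.95
position: [0.4867, -0.3355, 0.2339]
tcp_rot: [[0.294, 0.956, 0.0], [0.956, -0.294, -0.001], [-0.001, 0.001, -1.0]]
ft_force: [1.1, -0.4, -0.3]
opening: 0.0437
1.95 [ 0.48671644 -0.33554751  0.2339193 ] [[0.294, 0.956, 0.0], [0.956, -0.294, -0.001], [-0.001, 0.001, -1.0]] 0.04365414455465612 [ 49.   20.9 -24.   98.6   9.4  62.4   4.9]
[ 2.12296061e-01  1.19379043e-01 -1.11898259e-04] 72.88006444636886
```

```bash
python3 -m handwheel '[{"x":0.03,"y":0.017,"z":0,"twist":-4},{"x":0.06,"y":0.034,"z":0,"twist":-8},{"x":0.09,"y":0.051,"z":0,"twist":-12},{"x":0.12,"y":0.068,"z":0,"twist":-16},{"x":0.15,"y":0.085,"z":0,"twist":-20},{"x":0.18,"y":0.102,"z":0,"twist":-24},{"x":0.20,"y":0.112,"z":0,"twist":-27},{"x":0.212,"y":0.119,"z":0,"twist":-28.6},{"x":0.212,"y":0.119,"z":0,"twist":-28.6},{"x":0.212,"y":0.119,"z":0,"twist":-28.6}]' 0.0
cat >> h.py <<'E'
C=np.array([.589,.062]); a=np.radians(11.5); X=np.array([np.cos(a),np.sin(a)]); Y=np.array([-np.sin(a),np.cos(a)])
def cab(p): d=np.array(p)[...,:2]-C; return np.stack([d@X,d@Y],-1).round(4)
def project(n,w,obs=None):
    K,e,A,c=cam(n,obs); p=(np.array(w)-e)@A; return np.c_[K[0,0]*p[:,0]/-p[:,2]+K[0,2], K[1,1]*-p[:,1]/-p[:,2]+K[1,2]]
def world(x,y,z): q=C+x*X+y*Y; return [q[0],q[1],z]
E
python3 - <<'E'
from h import *
o=env.observe();im=snap('wrist')
print(o['clock'],o['position'],cab(o['position']),np.degrees(np.arctan2(o['tcp_rot'][1][0],o['tcp_rot'][0][0])))
v=im.copy()
for l,zz in (('pot',.145),('hatch_right',.1),('hatch_left',.1),('tin',.15)):
  for r in env.cut_out(l,'wrist')[:2]:
    m=r['pixels'].astype(np.uint8);q=np.vstack(cv2.findContours(m,0,1)[0]).reshape(-1,2)
    w=to_plane('wrist',q,zz,o); R=cv2.minAreaRect((w[:,:2]*1000).astype(np.float32)); c=np.array(R[0])/1000
    print(l,r['p'],r['at'],'rect',np.round(R[0]),np.round(R[1]),round(R[2],1),'cab',cab(c))
for y0 in (-150,150):
  k=project('wrist',[world(x/1e3,(y0+y)/1e3,.1) for x,y in ((-89,-72),(89,-72),(89,72),(-89,72))],o).astype(int)
  cv2.polylines(v,[k],True,(255,0,0),1)
cv2.imwrite('pics/w1.png',v[:,:,::-1])
E
```

```text
clock: 2.95
position: [0.6617, -0.1715, 0.2333]
tcp_rot: [[-0.193, 0.981, -0.001], [0.981, 0.193, -0.001], [-0.001, -0.001, -1.0]]
ft_force: [-0.4, -0.4, -0.4]
opening: 0.0434
2.95 [ 0.66166293 -0.17148951  0.23332344] [ 0.0247 -0.2433] 101.1372840930759
pot 0.95 [327.5, 96.3] rect [648. -94.] [73. 73.] 36.8 cab [ 0.0271 -0.165 ]
hatch_right 0.81 [264.1, 66.2] rect [619. -91.] [180. 132.] 11.1 cab [-0.0014 -0.1561]
```

View pics/w1.png

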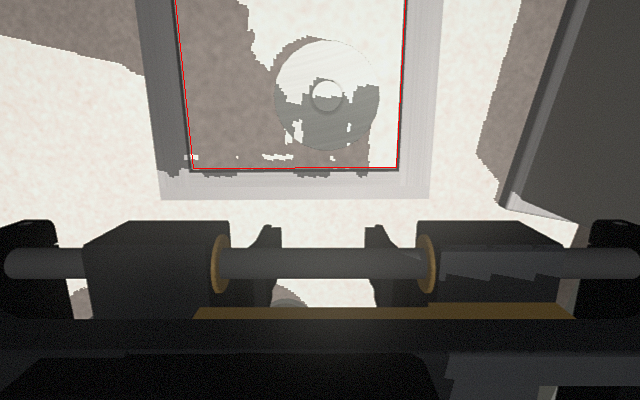

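The wrist view shows the pot at (327,96) on the right hatch, with the fitted hatch outline landing on the real one. Now I'll descend beside it.

```bash
python3 -m handwheel '[{"x":0,"y":0.002,"z":0.015,"twist":0},{"x":0,"y":0.002,"z":0.035,"twist":0},{"x":0,"y":0.002,"z":0.055,"twist":0},{"x":0,"y":0.002,"z":0.075,"twist":0},{"x":0,"y":0.002,"z":0.09,"twist":0},{"x":0,"y":0.002,"z":0.1,"twist":0},{"x":0,"y":0.002,"z":0.105,"twist":0},{"x":0.01,"y":0.002,"z":0.105,"twist":0},{"x":0.02,"y":0.002,"z":0.105,"twist":0},{"x":0.03,"y":0.002,"z":0.105,"twist":0}]'
python3 -m handwheel '[{"x":0.005,"y":0,"z":0,"twist":0},{"x":0.012,"y":0,"z":0,"twist":0},{"x":0.019,"y":0,"z":0,"twist":0},{"x":0.026,"y":0,"z":0,"twist":0},{"x":0.033,"y":0,"z":0,"twist":0},{"x":0.04,"y":0,"z":0,"twist":0},{"x":0.047,"y":0,"z":0,"twist":0},{"x":0.054,"y":0,"z":0,"twist":0},{"x":0.06,"y":0,"z":0,"twist":0},{"x":0.063,"y":0,"z":0,"twist":0}]'
python3 - <<'E'
from h import *
o=env.observe();im=snap('wrist','w2.png')
print(o['clock'],cab(o['position']),o['position'],o['opening'])
for r in env.cut_out('pot','wrist')[:2]:
    q=np.vstack(cv2.findContours(r['pixels'].astype(np.uint8),0,1)[0]).reshape(-1,2)
    R=cv2.minAreaRect((to_plane('wrist',q,.145,o)[:,:2]*1000).astype(np.float32)); print(r['p'],r['at'],R,cab(np.array(R[0])/1000))
E
```

```text
clock: 4.2
position: [0.6589, -0.1385, 0.1296]
tcp_rot: [[-0.196, 0.981, 0.002], [0.981, 0.196, 0.0], [-0.0, 0.002, -1.0]]
ft_force: [0.2, 0.3, 0.7]
opening: 0.0436
clock: 5.2
position: [0.6461, -0.0773, 0.1286]
tcp_rot: [[-0.196, 0.981, -0.0], [0.981, 0.196, 0.0], [0.0, -0.0, -1.0]]
ft_force: [1.2, -1.8, 2.1]
opening: 0.0436
5.2 [ 0.0281 -0.1479] [ 0.64605753 -0.0773246   0.12856772] 0.04360925987914129
0.7 [320.7, 178.5] ((636.8792724609375, -36.095611572265625), (73.99998474121094, 65.1981430053711), 11.914149284362793) [ 0.0274 -0.1057]
```

View pics/w2.png

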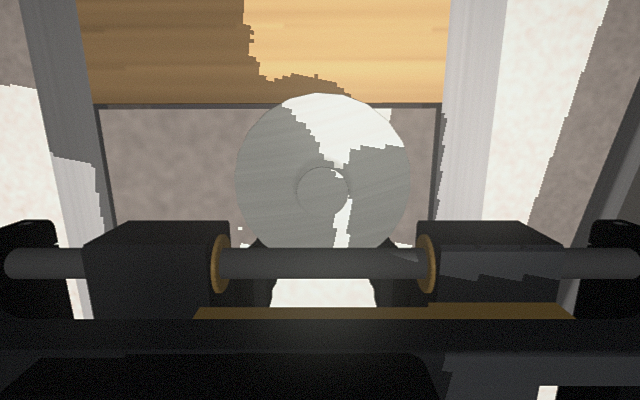

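The pot is nested between both fingers at (322,180), tall side up and still on the hatch, with the strip ahead. I'll push about 107 mm more.

```bash
python3 -m handwheel '[{"x":0.004,"y":0,"z":0,"twist":0},{"x":0.01,"y":0,"z":0,"twist":0},{"x":0.017,"y":0,"z":0,"twist":0},{"x":0.024,"y":0,"z":0,"twist":0},{"x":0.031,"y":0,"z":0,"twist":0},{"x":0.038,"y":0,"z":0,"twist":0},{"x":0.045,"y":0,"z":0,"twist":0},{"x":0.052,"y":0,"z":0,"twist":0},{"x":0.059,"y":0,"z":0,"twist":0},{"x":0.065,"y":0,"z":0,"twist":0}]'
python3 -m handwheel '[{"x":0.006,"y":0,"z":0,"twist":0},{"x":0.012,"y":0,"z":0,"twist":0},{"x":0.018,"y":0,"z":0,"twist":0},{"x":0.024,"y":0,"z":0,"twist":0},{"x":0.03,"y":0,"z":0,"twist":0},{"x":0.035,"y":0,"z":0,"twist":0},{"x":0.039,"y":0,"z":0,"twist":0},{"x":0.041,"y":0,"z":0,"twist":0},{"x":0.042,"y":0,"z":0,"twist":0},{"x":0.042,"y":0,"z":0,"twist":0}]'
python3 - <<'E'
from h import *
o=env.observe();im=snap('wrist','w3.png')
print(o['clock'],cab(o['position']),o['position'],o['opening'])
for r in env.cut_out('pot','wrist')[:2]:
    q=np.vstack(cv2.findContours(r['pixels'].astype(np.uint8),0,1)[0]).reshape(-1,2)
    R=cv2.minAreaRect((to_plane('wrist',q,.145,o)[:,:2]*1000).astype(np.float32)); print(r['p'],r['at'],R,cab(np.array(R[0])/1000))
E
```

```text
clock: 6.3
position: [0.6333, -0.0137, 0.1284]
tcp_rot: [[-0.196, 0.981, -0.0], [0.981, 0.196, 0.0], [0.0, -0.0, -1.0]]
ft_force: [0.5, -1.2, -1.3]
opening: 0.0436
clock: 7.3
position: [0.6253, 0.0266, 0.1285]
tcp_rot: [[-0.195, 0.981, 0.0], [0.981, 0.195, -0.0], [-0.0, 0.0, -1.0]]
ft_force: [-0.6, -0.7, -0.8]
opening: 0.0436
7.3 [ 0.0285 -0.0419] [0.62533651 0.02659364 0.12854041] 0.043606254224771435
0.82 [321.7, 174.9] ((616.2109985351562, 68.0179443359375), (73.79330444335938, 65.5141372680664), 10.557823181152344) [0.0279 0.0005]
```

```bash
python3 -m handwheel '[{"x":-0.006,"y":0,"z":0,"twist":0},{"x":-0.02,"y":0,"z":0,"twist":0},{"x":-0.04,"y":0,"z":0,"twist":0},{"x":-0.06,"y":0,"z":0,"twist":0},{"x":-0.08,"y":-0.02,"z":-0.01,"twist":0},{"x":-0.1,"y":-0.04,"z":-0.03,"twist":0},{"x":-0.107,"y":-0.06,"z":-0.04,"twist":0},{"x":-0.107,"y":-0.076,"z":-0.04,"twist":0},{"x":-0.107,"y":-0.084,"z":-0.04,"twist":0},{"x":-0.107,"y":-0.084,"z":-0.04,"twist":0}]' 1
python3 - <<'E'
from h import *
o=env.observe();im=snap('wrist');v=im.copy()
print(o['clock'],cab(o['position']),o['position'],o['opening'])
for r in env.cut_out('pot','wrist')[:2]:
    q=np.vstack(cv2.findContours(r['pixels'].astype(np.uint8),0,1)[0]).reshape(-1,2)
    R=cv2.minAreaRect((to_plane('wrist',q,.145,o)[:,:2]*1000).astype(np.float32)); print(r['p'],r['at'],R,cab(np.array(R[0])/1000))
s=snap('scene')[140:320,230:450]
s=cv2.resize(s,None,fx=2.2,fy=2.2)
k=project('wrist',[world(x/1e3,(-150+y)/1e3,.1) for x,y in ((-89,-72),(89,-72),(89,72),(-89,72))],o).astype(int)
cv2.polylines(v,[k],True,(255,0,0),1)
cv2.imwrite('pics/w4.png',np.vstack([cv2.resize(v,(400,250)),cv2.resize(s,(400,327))])[:,:,::-1])
E
```

```text
clock: 8.4
position: [0.5631, -0.0959, 0.1686]
tcp_rot: [[-0.194, 0.981, -0.0], [0.981, 0.194, -0.001], [-0.001, -0.001, -1.0]]
ft_force: [0.2, 0.9, -0.8]
opening: 0.0006
8.4 [-0.0569 -0.1495] [ 0.56308681 -0.09587247  0.16857352] 0.0005520869589359176
0.79 [471.2, 13.5] ((615.6689453125, 28.188522338867188), (66.04722595214844, 16.23388671875), 11.170957565307617) [ 0.0194 -0.0384]
```

View pics/w4.png

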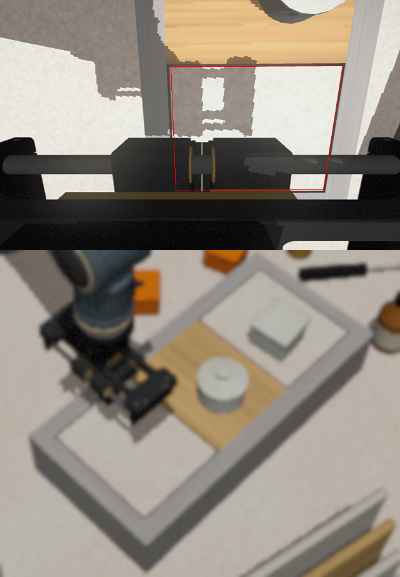

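The scene and wrist views show the pot standing on the strip clear of both hatches. The closed fingers are above the press point, so I'll press down slowly.

```bash
python3 -m handwheel '[{"x":0,"y":0.001,"z":0.012,"twist":0},{"x":0,"y":0.001,"z":0.03,"twist":0},{"x":0,"y":0.001,"z":0.046,"twist":0},{"x":0,"y":0.001,"z":0.053,"twist":0},{"x":0,"y":0.001,"z":0.056,"twist":0},{"x":0,"y":0.001,"z":0.058,"twist":0},{"x":0,"y":0.001,"z":0.059,"twist":0},{"x":0,"y":0.001,"z":0.06,"twist":0},{"x":0,"y":0.001,"z":0.061,"twist":0},{"x":0,"y":0.001,"z":0.061,"twist":0}]'
```

```text
clock: 9.55
position: [0.5641, -0.0941, 0.1087]
tcp_rot: [[-0.195, 0.981, -0.002], [0.981, 0.195, -0.001], [-0.0, -0.002, -1.0]]
ft_force: [-6.3, 0.2, 8.5]
opening: 0.0002
```

```bash
python3 -m handwheel '[{"x":0,"y":0,"z":0.0007,"twist":0},{"x":0,"y":0,"z":0.0014,"twist":0},{"x":0,"y":0,"z":0.002,"twist":0},{"x":0,"y":0,"z":0.0026,"twist":0},{"x":0,"y":0,"z":0.0032,"twist":0},{"x":0,"y":0,"z":0.0038,"twist":0},{"x":0,"y":0,"z":0.0042,"twist":0},{"x":0,"y":0,"z":0.0045,"twist":0},{"x":0,"y":0,"z":0.0045,"twist":0},{"x":0,"y":0,"z":0.0045,"twist":0}]'
```

```text
clock: 10.55
position: [0.5642, -0.0941, 0.1044]
tcp_rot: [[-0.195, 0.981, -0.002], [0.981, 0.195, -0.001], [-0.0, -0.002, -1.0]]
ft_force: [-5.9, 1.2, 10.0]
opening: 0.0004
```

```bash
python3 -m handwheel '[{"x":0,"y":0,"z":0.0005,"twist":0},{"x":0,"y":0,"z":0.001,"twist":0},{"x":0,"y":0,"z":0.001,"twist":0},{"x":0,"y":0,"z":-0.01,"twist":0},{"x":0,"y":0,"z":-0.05,"twist":0},{"x":0,"y":0,"z":-0.1,"twist":0},{"x":0,"y":0,"z":-0.13,"twist":0},{"x":0,"y":0,"z":-0.15,"twist":0},{"x":0,"y":0,"z":-0.155,"twist":0},{"x":0,"y":0,"z":-0.155,"twist":0}]'
python3 - <<'E'
from h import *
o=env.observe();w=snap('wrist');s=snap('scene')[140:320,230:450]
cv2.imwrite('pics/w5.png',np.vstack([cv2.resize(w,(400,250)),cv2.resize(s,(400,327))])[:,:,::-1])
print(o['clock'],cab(o['position']),o['position'])
for r in env.cut_out('pot','scene')[:2]: print(r['p'],r['at'],cab(to_plane('scene',[r['at']],.13)))
E
```

```text
clock: 11.55
position: [0.5653, -0.0945, 0.2588]
tcp_rot: [[-0.195, 0.981, 0.002], [0.981, 0.195, -0.001], [-0.001, 0.002, -1.0]]
ft_force: [-0.2, 0.4, -0.6]
opening: 0.0007
11.55 [-0.0545 -0.1487] [ 0.56526574 -0.09452544  0.25875973]
0.57 [349.0, 216.3] [[ 0.0296 -0.0172]]
```

View pics/w5.png

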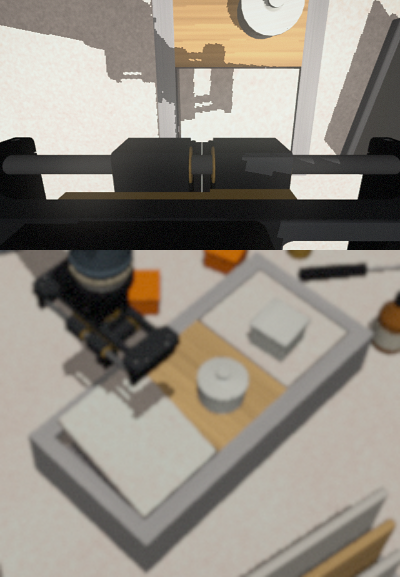

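The right hatch has sprung up and is tilted, and the pot is still on the strip. I'll move the arm away and check that everything has settled.

```bash
python3 -m handwheel '[{"x":-0.01,"y":0,"z":-0.01,"twist":0},{"x":-0.03,"y":0,"z":-0.02,"twist":0},{"x":-0.06,"y":0,"z":-0.03,"twist":0},{"x":-0.09,"y":0,"z":-0.04,"twist":0},{"x":-0.12,"y":0,"z":-0.05,"twist":0},{"x":-0.15,"y":0,"z":-0.06,"twist":0},{"x":-0.18,"y":0,"z":-0.06,"twist":0},{"x":-0.2,"y":0,"z":-0.06,"twist":0},{"x":-0.2,"y":0,"z":-0.06,"twist":0},{"x":-0.2,"y":0,"z":-0.06,"twist":0}]'
python3 - <<'E'
from h import *
s=snap('scene')
r=env.cut_out('pot','scene')[0]; print('pot',r['p'],r['at'],cab(to_plane('scene',[r['at']],.125)))
for r in env.cut_out('tin','scene'): print('tin',r['p'],r['at'],cab(to_plane('scene',[r['at']],.13)))
t=snap('top')
for r in env.cut_out('pot','top')[:2]: print('pot top',r['p'],r['at'],cab(to_plane('top',[r['at']],.135)))
k=project('scene',[world(.09-.178*np.cos(.35),-.15+y,.1+.178*np.sin(.35)) for y in (-.072,.072)]).astype(int)
print(k)
for p in k: cv2.circle(s,tuple(int(v) for v in p),2,(255,0,0),-1)
cv2.imwrite('pics/f.png',np.vstack([cv2.resize(s[120:320,230:450],None,fx=1.6,fy=1.6),cv2.resize(t[130:280,180:400],None,fx=1.6,fy=1.6)])[:,:,::-1])
print(env.observe()['clock'])
E
```

```text
clock: 12.7
position: [0.6036, -0.2907, 0.3174]
tcp_rot: [[-0.195, 0.981, -0.001], [0.981, 0.195, 0.001], [0.002, -0.001, -1.0]]
ft_force: [0.2, 0.8, 0.8]
opening: 0.0003
pot 0.63 [350.6, 214.7] [[ 0.0271 -0.0078]]
tin 0.93 [381.6, 182.8] [[0.0183 0.1276]]
tin 0.61 [351.6, 140.3] [[-0.1451  0.1852]]
tin 0.6 [305.2, 160.6] [[-0.1864  0.0349]]
pot top 0.8 [293.0, 176.6] [[0.0218 0.0056]]
[[262 232]
 [303 199]]
12.95
```

View pics/f.png

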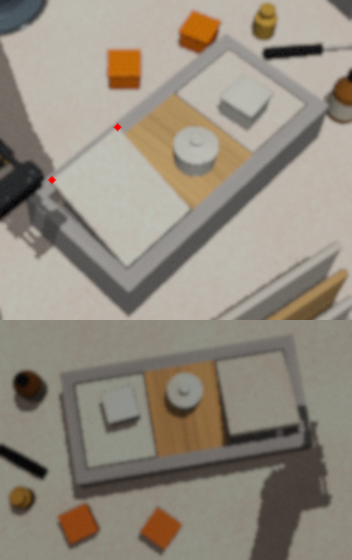

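The last picture shows the right hatch ajar, with its front corners on the predicted 0.35 rad marks. The pot stands on the strip near cabinet y 0, the tin is on its shut hatch, and the arm is clear. I'm handing in.

```bash
python3 -c "
from rig import env
print(env.finish_job())"
```

```text
the job is handed in; nothing more can be done
None
```

The job is done and handed in at about 13 s of the 48 s allowed. I pushed the salt pot off the right hatch on to the beech strip, with the fingers half open around it. I then pressed near the front edge of that hatch with closed fingertips, at about 10 N, until the catch let go, and lifted away.

**Last checks:**
- **Pot:** it stands upright on the strip at about cabinet x +25 mm, y -8 to +6 mm. The scene and top cameras differ by about 13 mm in y; either value clears both hatches by about 30 mm.
- **Right hatch:** it is ajar, with its front corners on the positions predicted for 0.35 rad.
- **Tin:** it is still on its shut left hatch.
- **Everything else:** the neighbouring things in the picture look undisturbed, and the arm is clear of everything.

No check failed. The network also labelled the two orange boxes as "tin"; I ignored them as look-alikes.

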